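# Bring the full scent bottle round on the dresser carousel and hold it there

### The job

The clear scent bottle standing on the dresser is empty: put it in the wire basket and let go of it. Then turn the carousel by the crossbar on its top until the full amber bottle with the brass ball stopper stands right at the red pointer of the foot, and finish still gripping the crossbar so that the carousel is held still. Leave the book, the spectacles and the dish where they are.

Things in the scene. Friction and masses are not known exactly. Their poses are not given: they have to be found in the camera images.
- empty: The empty scent bottle, loose, standing upright: clear glass block 26 (x) by 42 (y) mm and 68 mm high, white label, with a black neck 18 mm in diameter on top, 85 mm high in all, about 130 g. Origin at the centre of its underside, z up.
- basket: Dark wire waste basket, square, open at the top, fixed to the dresser: 180 by 180 mm outside, walls 4 mm thick along its x and y axes, 70 mm high, inner floor 4 mm above the dresser. Origin at the centre of its underside. It and the empty bottle may swap places from one start to another.
- foot: Round dark wooden foot of the carousel, fixed to the dresser, 240 mm in diameter, 14 mm high; its red pointer sticks out along the foot's own -x. Origin at the centre of its underside, on the vertical axis the carousel turns about. Its yaw differs from start to start.
- pointer (a point): Outer end of the red pointer (22 mm wide) on the foot, at its top face, 160 mm from the turning axis: it marks the front.
- carousel: The turning part of the carousel: tray 230 mm in diameter, top 24 mm above the dresser, with a central post 22 mm in diameter, the crossbar and five bottles. Origin on the turning axis, at the underside of the foot; its own -x points from the axis to the amber bottle. Turns both ways for more than a full turn, with light friction (about 0.06 N m), and stays where it is left.
- amber_stopper (a point): Centre of the brass ball (26 mm) that stops the full amber square bottle, 78 mm from the turning axis, 105 mm above the dresser. It turns with the carousel. Counterclockwise from it stand a white jar, a green, a purple bottle and a blue jar on the same circle; all are held fast in the tray, tops at most 118 mm above the dresser.
- crossbar (a point): Middle of the dark wooden bar handle on top of the carousel's post, on the turning axis, 167 mm above the dresser. The bar is 70 mm long along the x axis of carousel (so it points at the amber bottle), 18 mm wide and 26 mm high: underside 154 mm, top 180 mm above the dresser. It is one piece with the carousel.
- book: Bystander: closed book with a teal cover, 110 by 170 mm, 26 mm thick, lying flat; origin at the centre of its underside.
- glasses: Bystander: brown-framed spectacles standing on their lenses' lower rims and arm ends, about 126 mm wide (y), 130 mm deep (x) and 48 mm high; origin below the bridge, arms towards +x.
- dish: Bystander: small blue trinket dish, 90 mm in diameter, 18 mm high; origin at the centre of its underside.
Not all that is in view belongs to the job. There is more than one size of the empty; the job needs the smaller.

How it is judged:
By the outcome, as a careful person would: the job done as asked, in the order asked, and still so for the second after the job is handed in, while the arm keeps its last pose, push and grip.
It also fails if it takes over 58 s, if anything falls off the work surface, if the arm or the gripper's body presses on something with over 40 N, if the wrist force passes 120 N, or if a joint passes its speed limit or range.

### The arm

A 6-joint arm with a two-finger parallel gripper is mounted at the origin on the work surface. World frame = base frame: x ahead of the robot, y to its left, z up, the work surface at z = 0. Lengths are in m, angles in rad, forces in N, time in s.
With the tool pointing down it reaches from about 0.275 to 1 m from the base axis. Payload 8.4 kg.
Tool frame: the origin (TCP) lies between the finger pads, 19 mm behind the fingertips; this is the grasp point; z points along the fingers, y is the line along which they close (so a half turn about z gives the same grasp; the last joint's range is limited). The gripper opens to 85 mm and grips with 20 to 120 N. Pads are 22 mm wide; open, the fingers measure 114 mm over their backs; the gripper's body (76 mm by 85 mm) begins 54 mm behind the grasp point. The pads swing forward as they close: fully open they stand 13 mm farther back than shut.
Start: joints at [-1.129, 0.353, 1.633, -0, 1.155, -0.002], TCP at [0.268, -0.564, 0.25] pointing down, gripper open.
Joint ranges: [-2.63, 2.63], [-0.92, 2.1], [0.06, 2.66], [-1.3, 4.44], [0, 2.69], [-3.02, 3.02]. Speed limits (rad/s): [2.22, 2.22, 2.79, 3.14, 3.14, 3.14].

### API

Orientations are given as a unit quaternion [x, y, z, w].
In Python, from cell import robot gives the robot as it stands. Calls block until the motion is done:
- robot.move_ptp(position, orientation): joint-space move of the TCP to a pose.
- robot.move_l(position, max_speed=0.15, rot=None, f_stop=None): straight line of the TCP; rot=None keeps the orientation; max_speed is the mean speed in m/s. With f_stop (N) it stops when the force on the tool has changed by that much, and returns True; else False.
- robot.move_joints(angles): joint-space move.
- robot.release() and robot.gripper_close(): open the fingers fully, or close them until they stop; the grip force is fixed at half the most.
- robot.pause(seconds).
- robot.solve_ik(position, orientation): joint angles nearest the present ones, or None.
- robot.read_state(): the state.
- robot.capture(name): name is "side" or "top"; returns (picture, depth): 384x512x3 uint8, red, green, blue; 384x512 float32, m along the optical axis (not along the pixel's ray), 0 where there is no reading.
- robot.calibration(name): a dict with "mtx" (3x3 intrinsics, pixels), "extrinsics" (4x4, takes a point from camera to world coordinates). Camera axes: x right, y down, z forward; pixel columns grow to the right and rows downward; lengths in m; the calibration is good to about 2 mm. A picture is of the moment at which its call begins. calibration takes no time and is no camera call.
A pose or a line that the arm cannot do raises robot.MotionError and nothing moves.
- robot.finish_job(): hands the job in; it is judged then, once.
The state is a dict: "t": time; "joint_pos": joint angles; "qvel": joint speeds; "effort": joint torques, N m; "position": TCP position; "tcp_rot": TCP orientation; "force": force on the tool from outside, world axes, zero at the start; "ft_torque": the same for the moment, N m; "finger_gap": opening from 0.0 (shut) to 1.0 (fully open); "gripper_force": force on a finger pad.
Only numpy, scipy, OpenCV 4.12 (cv2) and the standard library are available. Lean on these libraries where they do the work, as an engineer would, in place of code of your own. Each camera call takes 0.05 s, during which the arm holds its last target. There are 200 camera calls.

## Working session

There is one attempt and no reset: what is moved stays moved. The work goes in short steps, each a Python script; the robot and the scene stay as the last script left them, time stands still between calls to the robot, and variables do not carry over. Pictures are saved under pics/ and viewed, at most 10 in all, crops included, and the job is handed in when it is done.

```bash
mkdir -p pics; ls
python3 - <<'E'
from cell import robot
import cv2,numpy as np
for n in("top","side"):
    p,d=robot.capture(n); np.savez(f"pics/{n}0.npz",p=p,d=d); cv2.imwrite(f"pics/{n}0.png",p[:,:,::-1])
    c=robot.calibration(n); print(n,np.round(c["mtx"],1).tolist(),np.round(c["extrinsics"],3).tolist())
print(robot.read_state())
E
```

```text
pics
top [[487.9, 0.0, 255.3], [0.0, 487.9, 194.6], [0.0, 0.0, 1.0]] [[-0.021, -0.999, 0.042, 0.509], [-1.0, 0.021, -0.002, 0.001], [0.001, -0.042, -0.999, 1.449], [0.0, 0.0, 0.0, 1.0]]
side [[348.3, 0.0, 253.2], [0.0, 348.3, 198.9], [0.0, 0.0, 1.0]] [[-0.998, -0.018, 0.058, 0.496], [-0.057, 0.589, -0.806, 0.86], [-0.02, -0.808, -0.589, 0.765], [0.0, 0.0, 0.0, 1.0]]
{'t': 0.1, 'joint_pos': array([-1.12941678e+00,  3.53600414e-01,  1.63407197e+00, -3.34831900e-07,
        1.15522367e+00, -2.38000560e-03]), 'qvel': array([ 6.60862844e-04, -5.80062310e-04, -2.38245503e-03, -7.33505632e-04,
        1.21832472e-03,  9.44611949e-05]), 'effort': array([ 3.27867256e-04, -6.06358767e+01, -3.42817640e+01,  1.23998944e-07,
        3.80204961e-03, -1.53512394e-05]), 'position': array([ 0.26816805, -0.56408004,  0.24931808]), 'tcp_rot': array([ 9.75485280e-01,  2.20063725e-01, -1.42051275e-04, -6.36028927e-04]), 'force': array([-0.36089735,  0.06142309,  0.23991724]), 'ft_torque': array([-0.01538621, -0.05558767,  0.01780952]), 'gripper_force': 0.0, 'finger_gap': 0.997440580769551}
```

View pics/top0.png

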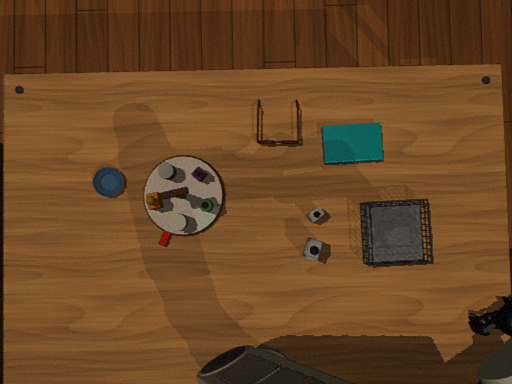

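View pics/side0.png

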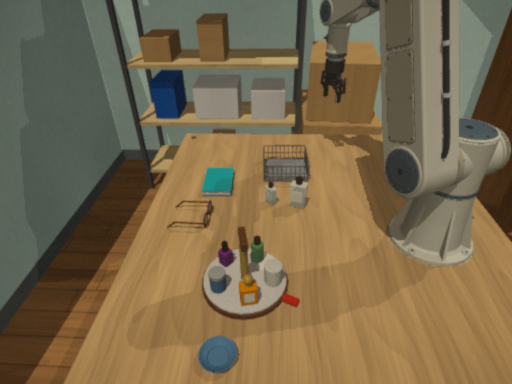

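```bash
cat > h.py <<'E'
from cell import robot
import cv2,numpy as np
def ray(n,u,v,z):
    c=robot.calibration(n);K=c["mtx"];T=c["extrinsics"]
    d=T[:3,:3]@np.linalg.solve(K,[u,v,1]);o=T[:3,3]
    return o+d*(z-o[2])/d[2]
def cloud(n,d):
    c=robot.calibration(n);K=c["mtx"];T=c["extrinsics"]
    v,u=np.indices(d.shape);P=np.stack([(u-K[0,2])/K[0,0]*d,(v-K[1,2])/K[1,1]*d,d],-1)
    return P@T[:3,:3].T+T[:3,3]
E
python3 - <<'E'
from h import *
p=np.load("pics/top0.npz");s=np.load("pics/side0.npz")
a=cv2.resize(p["p"][195:270,285:365],None,fx=5,fy=5,interpolation=cv2.INTER_CUBIC)
b=cv2.resize(s["p"][165:225,250:320],None,fx=5,fy=5,interpolation=cv2.INTER_CUBIC)
c=np.zeros((375,750,3),np.uint8);c[:,:400]=a;c[:300,400:]=b
cv2.imwrite("pics/crop1.png",c[:,:,::-1])
P=cloud("top",p["d"])
for (u,v) in((317,214),(314,250)):
    print((P[v-12:v+13,u-12:u+13:1,2]*1000).astype(int)[::1, ::1])
E
```

```text
[[  -1   -2    4    5    0    1    0    4    0    3    4    6    1   -3
    -3   -1   -3    1   -1    0    0    1   -3   -1    2]
 [  -1   -1    0   -6    0    1    3   -2    0    0    2    2    0    1
    -1    0   -4    2    3   -3    0    0    0    2   -9]
 [   5   -1    2    0   -4    1   -1   -1    0    3    2    2    0    0
    -5    7   -2    0   -2    7   -5    3    0   -2   -1]
 [   0    4   -1    3    0    0    3    3   -6   -1   -4    0    5    0
    -6    6    0    5    1    1    0    2    0    3   -2]
 [  -4    1    1    0   -4    1    4    5    0    0    0    3   -2   -4
    -1    2   -3    0    4    0    2    0   -1   -1    3]
 [   0    3    1    2    0   -3   -6   -1    0    5   -2   16   45   66
    67 1448   -3    2   -4   -2   -6    0    1    3    1]
 [   3    0    2    4    0    0    9   -4    9    0   38   53   69   64
    67   63    0    3    0   -1   -3    1   -4    3    1]
 [   2    1   -1    2    2   -2   -2    5   20   43   62   72   71   72
    74   68   69    0    1   -1   -6    7    1    7    5]
 [   4    1   -1   -1   -1    3    0   33   50   65   63   6
[... 4701 characters left out ...]
 94   90   -4    3    0    0    3    6    2   -2]
 [   1    0    0    0   93   95   91   94   94   95   95   95   91   94
    94   89   -1   -7    2   -5    0    0    2    0   -2]
 [   1    5    0    1   -4   -1   -2   94   91   94   86   94   93   87
    93   92   -2    0   -2    2   -4   -3    2    2    0]
 [   6    2    1    0   -2   -1   -2   -9   -3    0   93   95   90   93
    90   91    0    1    4    2    0   -2    5    0    1]
 [  -4   -8    6    2    2   -2    1    0    1    0    0   -2    4    5
     2   -2    1    0   -1    0    2   -5    8    4    3]
 [  -4   -2   -3    7   -5    3   -4    3    3   -4   -3    2   -4    1
     1   -1   -2   -1    1    7    4    0    1   -4    4]]
```

View pics/crop1.png

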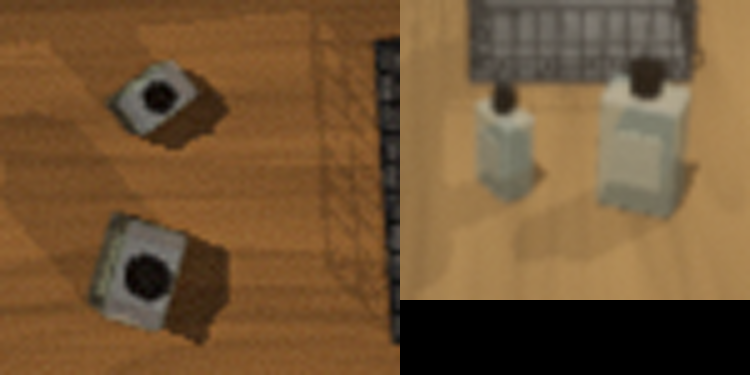

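Candidates for the empty: top-view (317,214) with block top 68 mm / neck top 85 mm, and (314,250) with 94 / 118 mm. The first is the one meant, since its heights match the description; the crop confirms it is the smaller one.

```bash
cat >> h.py <<'E'
def topcloud():
    p,d=robot.capture("top"); return p,cloud("top",d)
def rect(Q):
    (c,(w,h),a)=cv2.minAreaRect((Q[:,:2]*1000).astype(np.float32)); 
    if w<h: w,h,a=h,w,a+90   # a: world angle of long side
    return np.round(c,1),round(w,1),round(h,1),round(a%180,1)
def near(P,x,y,r): return np.hypot(P[...,0]-x,P[...,1]-y)<r
def carousel(p,P):
    Z=P[...,2]; N=near(P,.5,.2,.2)
    N=N&(Z<.2)
    tray=P[N&(Z>.008)&(Z<.03)]
    (cx,cy),r=cv2.minEnclosingCircle((tray[:,:2]).astype(np.float32))
    hsv=cv2.cvtColor(p,cv2.COLOR_RGB2HSV);H,S,V=cv2.split(hsv)
    red=N&((H<6)|(H>174))&(S>170)&(V>90)
    n,l,st,ce=cv2.connectedComponentsWithStats(red.astype(np.uint8)); k=1+st[1:,4].argmax(); 
    vs,us=np.where(l==k); R=np.array([ray("top",u,v,.014) for u,v in zip(us,vs)])
    bar=P[N&(Z>.168)&(Z<.192)]
    am=N&(H>8)&(H<25)&(S>170)&(V>90)&(Z>.06)&(Z<.125)
    return (cx,cy,r),R,bar,P[am]
E
python3 - <<'E'
from h import *
p=np.load("pics/top0.npz");d=p["d"];p=p["p"];P=cloud("top",d);Z=P[...,2]
m=np.zeros(Z.shape,bool);m[195:232,300:335]=1
print("empty block",rect(P[m&(Z>.058)&(Z<.1)]),"neck",(P[m&(Z>.077)&(Z<.1)].mean(0)*1e3).round(1))
m[:]=0;m[232:266,298:332]=1
print("big",rect(P[m&(Z>.085)&(Z<.13)]))
m[:]=0;m[185:280,352:445]=1
print("basket",rect(P[m&(Z>.05)&(Z<.085)]),"floor",rect(P[m&(Z>.05)&(Z<.085)]))
c,R,bar,am=carousel(p,P)
print("tray",np.round(c,4),"n",len(R),len(bar),len(am))
print("red",(R.mean(0)*1e3).round(1),rect(R),"bar",(bar.mean(0)*1e3).round(1),rect(bar))
v=R.mean(0)[:2]-c[:2];print("pointer ang",np.degrees(np.arctan2(v[1],v[0])),"maxr",np.linalg.norm(R[:,:2]-c[:2],axis=1).max())
print("amber",(am.mean(0)*1e3).round(1)); v=am.mean(0)[:2]-c[:2];print(np.degrees(np.arctan2(v[1],v[0])),np.hypot(*v))
# ball: highest points of amber
b=am[am[:,2]>.1];print("ball",(b.mean(0)*1e3).round(1),len(b));v=b.mean(0)[:2]-c[:2];print(np.degrees(np.arctan2(v[1],v[0])),np.hypot(*v))
E
```

```text
empty block (array([ 508.1, -172.3]), 41.9, 25.8, 124.6) neck [ 508.7 -172.4   84.8]
big (array([ 410.1, -159.6]), 57.6, 35.7, 163.0)
basket (array([ 452.9, -403.1]), 183.2, 181.2, 91.8) floor (array([ 452.9, -403.1]), 183.2, 181.2, 91.8)
tray [0.4999 0.2028 0.1972] n 102 192 97
red [447.4 268.2  14. ] (array([447.6, 268.2]), 42.9, 20.1, 155.9) bar [572.  208.9 179.5] (array([572. , 209.7]), 70.6, 18.3, 103.0)
pointer ang 128.76403894113756 maxr 0.10468287898957543
amber [558.4 287.8  92.2]
55.49208663208629 0.10317267827190683
ball [557.6 288.4 115.9] 24
56.06265784506942 0.1032270424683049
```

```bash
cat >> h.py <<'E'
from scipy.spatial.transform import Rotation as Ro
def down(deg):
    a=np.radians(deg);c,s=np.cos(a),np.sin(a)
    return Ro.from_matrix(np.array([[-s,c,0],[c,s,0],[0,0,-1]])).as_quat()
E
python3 - <<'E'
from h import *
for pos,an in(((.508,-.172,.055),(34.6,214.6)),((.453,-.403,.062),(34.6,214.6,0,90,180)),((.572,.209,.177),(13,193,65.5,245.5))):
    for a in an:
        q=robot.solve_ik(pos,down(a)); print(pos,a,None if q is None else np.round(q,2))
E
```

```text
(0.508, -0.172, 0.055) 34.6 [-0.33  0.49  1.96 -0.    0.69 -0.93]
(0.508, -0.172, 0.055) 214.6 [-0.33  0.49  1.96 -0.    0.69  2.21]
(0.453, -0.403, 0.062) 34.6 [-0.73  0.55  1.8  -0.    0.78 -1.33]
(0.453, -0.403, 0.062) 214.6 [-0.73  0.55  1.8  -0.    0.78  1.81]
(0.453, -0.403, 0.062) 0 [-0.73  0.55  1.8  -0.    0.78 -0.73]
(0.453, -0.403, 0.062) 90 [-0.73  0.55  1.8  -0.    0.78 -2.3 ]
(0.453, -0.403, 0.062) 180 [-0.73  0.55  1.8  -0.    0.78  2.41]
(0.572, 0.209, 0.177) 13 [ 0.35  0.4   1.73 -0.    1.    0.12]
(0.572, 0.209, 0.177) 193 None
(0.572, 0.209, 0.177) 65.5 [ 0.35  0.4   1.73 -0.    1.   -0.8 ]
(0.572, 0.209, 0.177) 245.5 [ 0.35  0.4   1.73 -0.    1.    2.35]
```

Run:
```python
from h import *
q=down(34.6)
robot.move_ptp([.508,-.172,.22],q)
print(robot.move_l([.508,-.172,.055],.12,f_stop=15))
robot.gripper_close(); s=robot.read_state();print(s["t"],s["finger_gap"],s["gripper_force"],s["force"])
if s["gripper_force"]>10:
    robot.move_l([.508,-.172,.2],.15)
    robot.move_l([.453,-.403,.2],.2)
    s=robot.read_state();print(s["t"],s["finger_gap"],s["gripper_force"],s["force"])
    p,d=robot.capture("side");cv2.imwrite("pics/held.png",cv2.resize(p[80:240,180:380],None,fx=3,fy=3)[:,:,::-1])
```

```text
False
3.8917 0.29435186120471846 59.307228326797485 [-0.52142627 -0.3926435   5.27128325]
6.3417 0.2940643769732832 58.787367939949036 [-0.20539225  1.04616204 -1.01516844]
```

View pics/held.png

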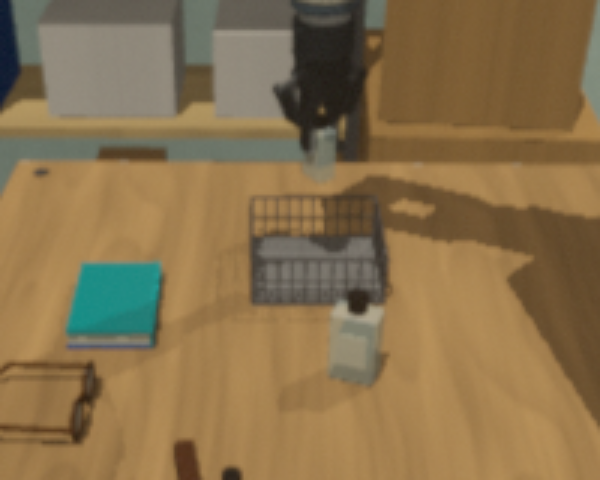

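The small bottle is held upright between the fingers (crop (320,150)), above the basket; the larger one still stands at (357,340).

Run:
```python
from h import *
print(robot.move_l([.453,-.403,.061],.12,f_stop=10))
robot.release(); robot.pause(.2)
robot.move_l([.453,-.403,.25],.2)
robot.move_ptp([.572,.209,.27],down(13)); print(robot.read_state()["t"])
p,d=robot.capture("side"); cv2.imwrite("pics/placed.png",cv2.resize(p[120:330,180:340],None,fx=2.8,fy=2.8)[:,:,::-1])
p,P=topcloud();np.savez("pics/top1.npz",p=p,d=P)
Z=P[...,2];m=np.zeros(Z.shape,bool);m[195:275,355:440]=1
b=P[m&(Z>.03)&near(P,.453,-.403,.07)];print("in basket",(b.mean(0)*1e3).round(1) if len(b) else None,len(b))
```

```text
False
11.8417
in basket [ 455.  -399.1   68.6] 198
```

View pics/placed.png

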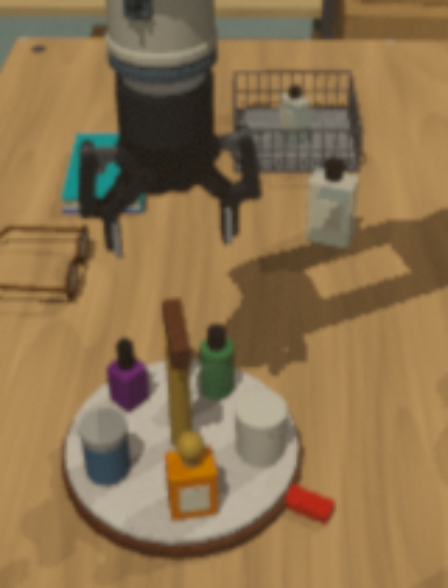

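Bottle stands in the basket (crop (295,110)); brass ball at crop (190,446), pointer (310,503). Now refining the axis and angles.

```bash
cat >> h.py <<'E'
def axis():
    q=np.load("pics/top0.npz");p=q["p"]
    H,S,V=cv2.split(cv2.cvtColor(p,cv2.COLOR_RGB2HSV))
    w=((S<60)&(V>90)).astype(np.uint8);w[:150]=0;w[245:]=0;w[:,:135]=0;w[:,235:]=0
    n,l,st,ce=cv2.connectedComponentsWithStats(w);k=1+st[1:,4].argmax();vs,us=np.where(l==k)
    hull=cv2.convexHull(np.stack([us,vs],1).astype(np.int32))[:,0]
    X=np.array([ray("top",u,v,.024)[:2] for u,v in hull],np.float32)
    return X
E
python3 - <<'E'
from h import *
X=axis();print("tray",cv2.minEnclosingCircle(X))
A=np.c_[2*X,np.ones(len(X))];s=np.linalg.lstsq(A,(X**2).sum(1),rcond=None)[0];print("lsq",s[:2],np.sqrt(s[2]+s[0]**2+s[1]**2))
q=np.load("pics/top0.npz");p=q["p"];P=cloud("top",q["d"])
c,R,bar,am=carousel(p,P)
for B in(bar,R):
    m=B[:,:2].mean(0);U=np.linalg.svd(B[:,:2]-m,full_matrices=False)[2][0];print(m,np.degrees(np.arctan2(U[1],U[0]))%180)
print("ball side",ray("side",247.9,279.3,.105),"ball top",am[am[:,2]>.1].mean(0))
E
```

```text
tray ((0.5046001672744751, 0.15367460250854492), 0.037473686039447784)
lsq [0.50516507 0.15276223] 0.03350360784804682
[0.57203088 0.20892632] 101.94316761182777
[0.44739616 0.26823701] 155.2714441243775
ball side [0.55486123 0.29037451 0.105     ] ball top [0.55756953 0.28844461 0.11591216]
```

Run:
```python
from h import *
c=[.572,.2092,.177]
print(robot.move_l([c[0],c[1],.27],.1,rot=down(12.3)))
print(robot.move_l(c,.1,f_stop=15))
robot.gripper_close(); s=robot.read_state();print(s["t"],s["finger_gap"],s["gripper_force"],s["force"],s["ft_torque"])
for a in np.linspace(12.3,64.9,8)[1:]:
    robot.move_l(c,.05,rot=down(a))
robot.pause(.3)
s=robot.read_state();print(s["t"],s["finger_gap"],s["gripper_force"],s["force"],s["ft_torque"],s["position"])
p,d=robot.capture("side");cv2.imwrite("pics/side2.png",cv2.resize(p[190:340,170:350],None,fx=4,fy=4,interpolation=cv2.INTER_CUBIC)[:,:,::-1]);np.savez("pics/side2.npz",p=p,d=d)
p,d=robot.capture("top");cv2.imwrite("pics/top2.png",cv2.resize(p[140:260,120:250],None,fx=4,fy=4,interpolation=cv2.INTER_CUBIC)[:,:,::-1]);np.savez("pics/top2.npz",p=p,d=d)
```

```text
False
False
13.9 0.1958594895522796 61.815608739852905 [3.1142508  1.19776973 0.55015455] [ 0.0445504  -0.32233737  0.04165629]
16.1833 0.19697424862627602 61.38922333717346 [ 9.41846011  3.97057212 -2.04948889] [ 0.53870706 -1.22773465  0.04542111] [0.57373554 0.21013304 0.17739762]
```

View pics/side2.png

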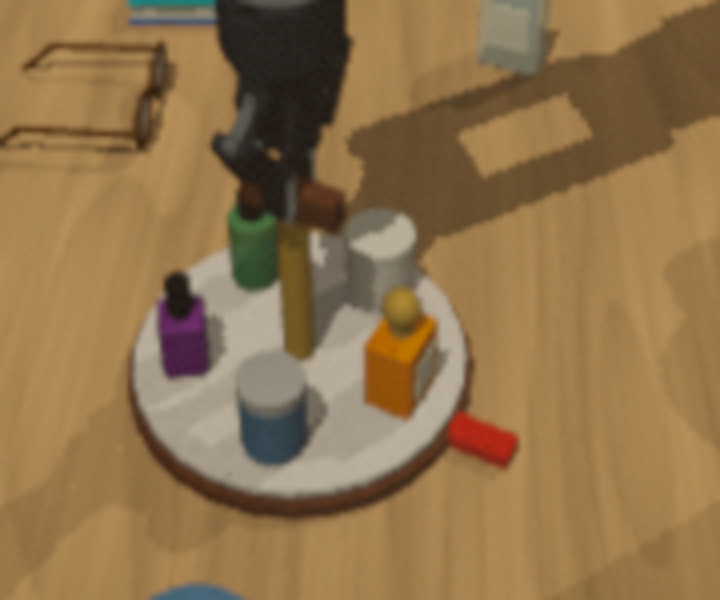

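View pics/top2.png

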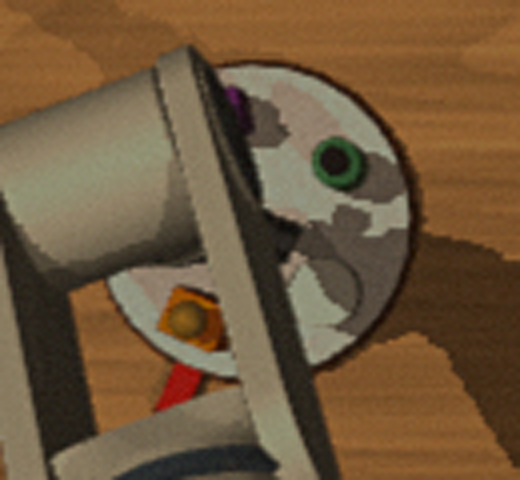

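The side crop shows the ball at (402,311) and pointer end (515,455); the top crop shows the ball at (189,317) and pointer at (180,388). The amber bottle is at the pointer; computing the residual angle.

Run:
```python
from h import *
q=np.load("pics/side2.npz");p=q["p"]
b1=ray("side",402/4-.4+170,311/4-.4+190,.105);b2=ray("top",189/4-.4+120,317/4-.4+140,.107)
H,S,V=cv2.split(cv2.cvtColor(p,cv2.COLOR_RGB2HSV))
red=((H<6)|(H>174))&(S>170)&(V>90);n,l,st,ce=cv2.connectedComponentsWithStats(red.astype(np.uint8));k=1+st[1:,4].argmax();vs,us=np.where(l==k)
R=np.array([ray("side",u,v,.011)for u,v in zip(us,vs)]).mean(0)
q=np.load("pics/top0.npz");_,Rt,_,_=carousel(q["p"],cloud("top",q["d"]));Rt=Rt.mean(0)
g=lambda v:np.degrees(np.arctan2(v[1],v[0])).round(1)
for c in((.572,.2092),(.5737,.2101)):
    for n,x in(("ball side",b1),("ball top",b2),("ptr side",R),("ptr top",Rt)): print(n,x.round(4),g(x[:2]-c),np.hypot(*(x[:2]-c)).round(4))
s=robot.read_state();M=Ro.from_quat(s["tcp_rot"]).as_matrix();print("tool y",g(M[:2,1]),s["t"])
```

```text
ball side [0.5014 0.2492 0.105 ] 150.5 0.0811
ball top [0.5035 0.2426 0.107 ] 154.0 0.0762
ptr side [0.4488 0.2722 0.011 ] 152.9 0.1384
ptr top [0.4474 0.2682 0.014 ] 154.6 0.1379
ball side [0.5014 0.2492 0.105 ] 151.6 0.0822
ball top [0.5035 0.2426 0.107 ] 155.2 0.0773
ptr side [0.4488 0.2722 0.011 ] 153.5 0.1395
ptr top [0.4474 0.2682 0.014 ] 155.3 0.139
tool y 64.7 16.2833
```

Run:
```python
from h import *
# side-view frame: foot/tray rim points read from crop (white tray edge, z=.024)
pts=[(132,366),(150,420),(200,470),(260,492),(320,492),(400,468),(450,425),(468,370),(160,310)]
X=np.array([ray("side",u/4-.4+170,v/4-.4+190,.024)[:2] for u,v in pts])
s=np.linalg.lstsq(np.c_[2*X,np.ones(len(X))],(X**2).sum(1),rcond=None)[0];print("side axis",s[:2],np.sqrt(s[2]+s[:2]@s[:2]))
pts=[(412,225),(400,270),(385,305),(408,180),(385,130),(345,90),(300,68),(250,62),(112,280),(130,315),(165,350),(200,370)]
X=np.array([ray("top",u/4-.4+120,v/4-.4+140,.024)[:2] for u,v in pts])
t=np.linalg.lstsq(np.c_[2*X,np.ones(len(X))],(X**2).sum(1),rcond=None)[0];print("top axis",t[:2],np.sqrt(t[2]+t[:2]@t[:2]))
g=lambda v:np.degrees(np.arctan2(v[1],v[0])).round(1)
print("side: ball",g(np.array([.5014,.2492])-s[:2]),"ptr",g(np.array([.4488,.2722])-s[:2]))
print("top: ball",g(np.array([.5035,.2426])-t[:2]),"ptr",g(np.array([.4474,.2682])-t[:2]))
```

```text
side axis [0.56958263 0.21658759] 0.11372087244575291
top axis [0.57395772 0.20869907] 0.11486441131720221
side: ball 154.4 ptr 155.3
top: ball 154.3 ptr 154.8
```

Both views agree: about 0.7° short. A small correction, recentred on the axis, then hand in.

Run:
```python
from h import *
robot.move_l([.5737,.2100,.177],.02,rot=down(65.7)); robot.pause(.5)
s=robot.read_state();M=Ro.from_quat(s["tcp_rot"]).as_matrix()
print(s["t"],np.degrees(np.arctan2(M[1,1],M[0,1])),s["finger_gap"],s["gripper_force"],s["force"],s["ft_torque"],abs(s["qvel"]).max())
print(robot.finish_job())
```

```text
17.0333 65.56247327840155 0.19634440548570647 62.420339584350586 [1.87324581 0.42529429 4.95357443] [ 0.11198465 -0.22115546  0.00948253] 0.001622876901560229
the job is handed in; nothing more can be done
None
```

The small empty bottle is standing in the basket, released. The amber bottle was turned to the red pointer (last measured about 0.7° short, then nudged about that much and not re-imaged), and the job was handed in at about 17 s with the crossbar still gripped; no verdict was returned.

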